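# Show which lead button goes into which cupel

### The job

Five of the six cupels on the tray are charged; show the other assayer what is still to do: point at the lead button left lying on the anvil, then at the one empty cupel, where it belongs. Each time bring the fingertips straight above its middle, 1 to 4 cm over it, and stay there for two seconds; do not bring them down over any other cupel or over the slag cone. Touch and move nothing at all, and finish with the hand drawn back up, a good 20 cm clear of both.

Things in the scene. Friction and masses are not known exactly. Their poses are not given: they have to be found in the camera images.
- button_top (a point): centre of the top face of the left-over lead button: a dull dark-grey lead block, 22 x 22 mm and 12 mm high, lying loose and level on the anvil, anywhere on one half of it; this point is about 47 mm above the bench; z up
- cupel_rim (a point): the empty cupel: centre of its open mouth, level with its rim, 39 mm above the bench; z up. A cupel is a pale, loose little cup of pressed magnesia, 56 mm wide at the rim, 36 mm high, with a dish 12 mm deep in its top. This one has nothing in its dish and may be in any of the six places on the tray
- anvil: the anvil: a bare steel block 120 x 120 mm on a rubber foot, origin at the centre of its underside, top 35 mm above the bench, turned any way. On it lie the left-over lead button and the slag cone. Anvil and tray trade sides of the bench from start to start. At |y| above 0.35 m lie a hammer, a wire brush and tongs, under 45 mm high
- tray: sheet-steel cupel tray, 170 mm (its x) by 240 mm (its y), rim 12 mm high, floor 3 mm thick, origin at the centre of its underside, turned up to 20 degrees. Six cupels stand on it in two rows of three, some 70 mm apart centre to centre. Beyond the work, from x = 0.72 m on, stand fireclay crucibles up to 104 mm high and a cast-iron slag mould 70 mm high: bystanders
- slag_top (a point): tip of the slag cone: a loose blackish glassy cone, 40 mm wide at its foot and 28 mm high, standing point up on the other half of the anvil, at least 45 mm from the lead button centre to centre. The tip is 63 mm above the bench, the highest thing on anvil or tray. A bystander
- loaded1_rim (a point): one of the five cupels that already hold a lead button: centre of its mouth, level with its rim, 39 mm above the bench; z up. Same cup as the empty one, but a dark-grey lead block sits in its dish and comes level with the rim. A bystander
- loaded2_rim (a point): one of the five cupels that already hold a lead button: centre of its mouth, level with its rim, 39 mm above the bench; z up. Same cup as the empty one, but a dark-grey lead block sits in its dish and comes level with the rim. A bystander
- loaded3_rim (a point): one of the five cupels that already hold a lead button: centre of its mouth, level with its rim, 39 mm above the bench; z up. Same cup as the empty one, but a dark-grey lead block sits in its dish and comes level with the rim. A bystander
- loaded4_rim (a point): one of the five cupels that already hold a lead button: centre of its mouth, level with its rim, 39 mm above the bench; z up. Same cup as the empty one, but a dark-grey lead block sits in its dish and comes level with the rim. A bystander
- loaded5_rim (a point): one of the five cupels that already hold a lead button: centre of its mouth, level with its rim, 39 mm above the bench; z up. Same cup as the empty one, but a dark-grey lead block sits in its dish and comes level with the rim. A bystander
- button: the same left-over lead button; origin at the centre of its underside
- cupel: the same empty cupel; origin at the centre of its underside
There are look-alikes about, which are no part of the job. Leave any blue, orange or pink look-alike of the cupel alone.

How it is judged:
On the way, in this order (a step that is already met when the one before it is completed fails the run):
1. the fingertips stay just above the lead button on the anvil (horizontal distance between the grasp point and button_top below 0.02 m and z of the grasp point in the frame of button_top between 0.02 and 0.075 m), for 1.5 s.
2. then the fingertips stay just above the empty cupel (horizontal distance between the grasp point and cupel_rim below 0.02 m and z of the grasp point in the frame of cupel_rim between 0.02 and 0.075 m), for 1.5 s.
At the end, for the whole second after the job is handed in: The hand stayed within 20 mm sideways of the button's middle, grasp point 20 to 75 mm above its top, for 1.5 s, then likewise over the empty cupel's rim; it ends over 150 mm from both, with the button, slag cone and all cupels at rest within 4 mm of their starts (distance between the grasp point and button_top above 0.15 m and distance between the grasp point and cupel_rim above 0.15 m and distance of each of button_top, cupel_rim, loaded1_rim, loaded2_rim, loaded3_rim, loaded4_rim, loaded5_rim, slag_top from where it was at the start of the episode below 0.004 m and linear speed of each of button, cupel below 0.02 m/s); the robot touches nothing.
It fails at once if the robot touches something (contact force between any of the fingers, the arm and anything else above 0.3 N).
It fails at once if the lead button is lifted, carried or pushed (distance of button_top from where it was at the start of the episode above 0.004 m).
It fails at once if a cupel or the slag cone is moved (distance of any of cupel_rim, loaded1_rim, loaded2_rim, loaded3_rim, loaded4_rim, loaded5_rim, slag_top from where it was at the start of the episode above 0.004 m).
It fails at once if the fingertips come down over a charged cupel or over the slag cone ((horizontal distance between the grasp point and loaded1_rim below 0.018 m and z of the grasp point in the frame of loaded1_rim below 0.075 m) or (horizontal distance between the grasp point and loaded2_rim below 0.018 m and z of the grasp point in the frame of loaded2_rim below 0.075 m) or (horizontal distance between the grasp point and loaded3_rim below 0.018 m and z of the grasp point in the frame of loaded3_rim below 0.075 m) or (horizontal distance between the grasp point and loaded4_rim below 0.018 m and z of the grasp point in the frame of loaded4_rim below 0.075 m) or (horizontal distance between the grasp point and loaded5_rim below 0.018 m and z of the grasp point in the frame of loaded5_rim below 0.075 m) or (horizontal distance between the grasp point and slag_top below 0.015 m and z of the grasp point in the frame of slag_top below 0.075 m)).
It also fails if it takes over 45 s, if anything falls off the work surface, if the arm or the gripper's body presses on something with over 40 N, if the wrist force passes 120 N, or if a joint passes its speed limit or range.

### The arm

A 6-joint arm with a two-finger parallel gripper is mounted at the origin on the work surface. World frame = base frame: x ahead of the robot, y to its left, z up, the work surface at z = 0. Lengths are in m, angles in rad, forces in N, time in s.
With the tool pointing down it reaches from about 0.25 to 0.85 m from the base axis. Payload 12.5 kg.
Tool frame: the origin (TCP) lies on the mounting face of the last link; the fingertips stand 186 mm ahead of it and the grasp point (between the pads) lies 167 mm ahead of it (ctrl.nose_length is the distance from the TCP to the fingertips, in m); z points along the fingers, x is the direction in which the jaws open and shut, and the axes are right-handed (so a half turn about z gives the same grasp; the last joint's range is limited). The gripper opens to 93 mm and grips with 3 to 60 N. Pads are 15 mm wide; open, the fingers measure 128 mm over their backs; the gripper's body (75 mm by 188 mm) begins 65 mm behind the grasp point.
Start: joints at [1.139, 0.351, 1.652, -0, 1.139, -0.085], TCP at [0.187, 0.517, 0.405] pointing down, gripper open.
Joint ranges: [-2.75, 2.75], [-0.79, 2.1], [0.01, 2.65], [-1.57, 4.71], [0.07, 3.14], [-2.87, 2.87]. Speed limits (rad/s): [2.22, 2.22, 2.79, 3.14, 3.14, 3.14].

### API

Orientations are given as a unit quaternion [x, y, z, w].
In Python, from station import get_obs, vision, ticket, ctrl gives the robot as it stands.
- The arm moves only by the tool step_arm, never from a script. Its argument "deltas" is a list of rows, each an object with "linear": the shift along the world's x, y, z in m, a list of three; "spin": the turn about the world's z in degrees. A call has 1 to 12 rows; each row shifts and turns the commanded pose from where the row before left it; what a row does not reach is not made up. A row lasts 1/8 s, in which the tool goes at most 62.5 mm and 10.7 degrees, less where a joint would pass 70% of its speed; a pose out of reach is approached as far as the arm can. A call is refused whole if a number of a shift passes 0.0625 or a number of a turn 10.7, either way. A call with a gripper value outside its range is refused whole. "claw" is the closure in counts, from 0 (fully open) to 255 (shut), set as the call begins (left out, the last holds). The fingers move at their own pace and stop on an object; the grip force is fixed at half the most. Time passes only in rows, so rows that do not move let the fingers close. It gives the time, the measured TCP pose, the force and the opening at its end, in the units of the state.
- get_obs(): the state, without advancing time (a new reading comes with each control period).
- vision.camera(name): name is "scene" or "top"; returns a dict with "img" (400x640x3 uint8, blue, green, red), "camera_matrix" (3x3 intrinsics, pixels), "k1" (the pictures are not rectified: a ray, as slopes to the right and down, at radius r is drawn at 1 + k1 r^2 times it, then the intrinsics apply), "T" (4x4, takes a point from camera to world coordinates). Camera axes: x right, y down, z forward; pixel columns grow to the right and rows downward; lengths in m; the calibration is good to about 2 mm. A picture is of the moment at which its call begins. There is no depth.
- ticket.hand_in(): hands the job in, once; it reports no verdict.
The state is a dict: "t": time; "q": joint angles; "qvel": joint speeds; "joint_efforts": joint torques, N m; "position": TCP position; "tool_rot": TCP orientation; "force": force on the tool from outside, world axes, zero at the start; "moment": the same for the moment, N m; "finger_gap": finger opening in m.
Only numpy, scipy, OpenCV 4.12 (cv2) and the standard library are available. Lean on these libraries where they do the work, as an engineer would, in place of code of your own. Each camera call takes 0.05 s, during which the arm holds its last target. There are 200 camera calls.

## Working session

There is one attempt and no reset: what is moved stays moved. The work goes in short steps, Python scripts to look and compute and a tool call to move; the robot and the scene stay as the last step left them, time stands still between calls to the robot, and variables do not carry over. Pictures are saved under pics/ and viewed, about 8 in all and at most 12, crops included, and the job is handed in when it is done.

Besides the shell and the picture viewer there is one more tool, called after "Request:" as name([rows], argument=value, ...), one row to a line, values as JSON. step_arm: Moves the arm, as the interface text tells. Its arguments: {"type":"object","properties":{"deltas":{"type":"array","items":{"type":"object","properties":{"linear":{"type":"array","items":{"type":"number"}},"spin":{"type":"number"}}}},"claw":{"type":"number"}},"required":["deltas"]}

```bash
mkdir -p pics; cat > h.py <<'E'
import numpy as np, cv2
from station import get_obs, vision, ticket, ctrl
def und(c,px):
    D=np.array([c["k1"],0,0,0,0.]); K=np.array(c["camera_matrix"],float)
    p=(np.array(px,float)-K[:2,2])/[K[0,0],K[1,1]]; u=p.copy()
    for _ in range(30): u=p/(1+c["k1"]*(u@u))
    return u
def ray(c,px):
    T=np.array(c["T"]); d=T[:3,:3]@np.append(und(c,px),1); return T[:3,3],d/np.linalg.norm(d)
def plane(c,px,z):
    o,d=ray(c,px); return o+d*(z-o[2])/d[2]
def proj(c,P):
    T=np.array(c["T"]); p=T[:3,:3].T@(np.array(P)-T[:3,3]); u=p[:2]/p[2]; u=u*(1+c["k1"]*(u@u))
    K=np.array(c["camera_matrix"]); return u*[K[0,0],K[1,1]]+K[:2,2]
def tri(c1,p1,c2,p2):
    o1,d1=ray(c1,p1);o2,d2=ray(c2,p2)
    s=np.linalg.lstsq(np.c_[d1,-d2],o2-o1,rcond=None)[0]
    a,b=o1+d1*s[0],o2+d2*s[1]; return (a+b)/2,np.linalg.norm(a-b)
E
python3 - <<'E'
from h import *
import pickle
C={n:vision.camera(n) for n in("scene","top")}
pickle.dump(C,open("c0.pkl","wb"))
for n,c in C.items(): cv2.imwrite(f"pics/{n}0.png",c["img"]); print(n,np.round(c["T"],3).tolist(),c["k1"],np.array(c["camera_matrix"]).tolist())
o=get_obs();print(o["t"],o["position"],o["tool_rot"],ctrl.nose_length)
E
```

```text
scene [[0.118, 0.668, -0.735, 0.972], [0.993, -0.08, 0.087, -0.08], [-0.001, -0.74, -0.673, 0.528], [0.0, 0.0, 0.0, 1.0]] -0.020195230093624464 [[371.37993876112, 0.0, 314.3943955478448], [0.0, 371.37993876112, 199.29023311637422], [0.0, 0.0, 1.0]]
top [[0.016, -0.997, 0.075, 0.419], [-1.0, -0.018, -0.021, 0.006], [0.022, -0.075, -0.997, 0.849], [0.0, 0.0, 0.0, 1.0]] -0.03677482488148941 [[389.8765669971502, 0.0, 321.09767766791566], [0.0, 389.8765669971502, 200.70432688389116], [0.0, 0.0, 1.0]]
0.1 [0.18689301 0.5171623  0.40426649] [ 8.18524999e-01  5.74470691e-01 -4.32452796e-04  2.52087361e-04] 0.1861
```

View pics/top0.png

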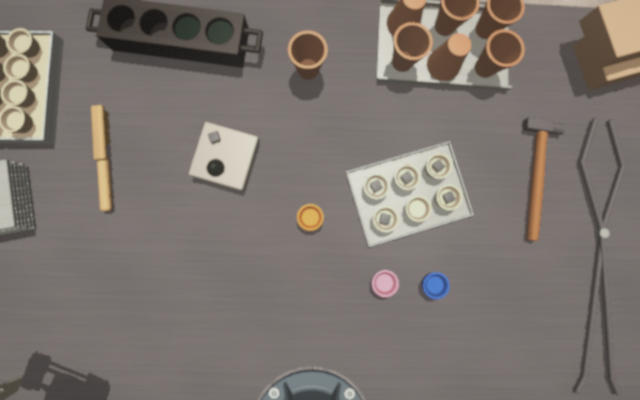

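View pics/scene0.png

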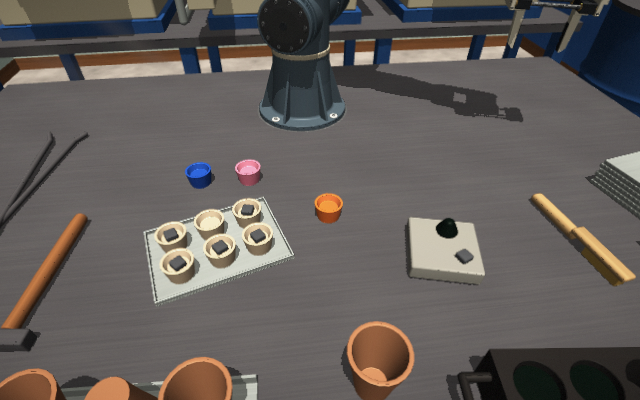

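The top view shows the anvil at about (224,157), with a flat square grey block at (214,137) and the black slag cone at (215,168). The tray is at about (410,193), and the only empty dish on it is at (417,209). The scene view agrees: block at (464,256), cone at (447,228), empty cupel at (209,222).

Candidates for the cupel are the six pale cups, plus orange (310,217), pink (385,284) and blue (435,286), which are look-alikes. The pale one with nothing in its dish fits. I'll measure both targets and confirm them in one enlarged crop.

```bash
python3 - <<'E'
from h import *
import pickle
C=pickle.load(open("c0.pkl","rb")); S,T=C["scene"],C["top"]
def crop(c,x0,y0,w,h,k): return cv2.resize(c["img"][y0:y0+h,x0:x0+w],None,fx=k,fy=k,interpolation=cv2.INTER_CUBIC)
def dark(c,x0,y0,w,h,th):
    g=cv2.cvtColor(c["img"],cv2.COLOR_BGR2GRAY); m=np.zeros_like(g); m[y0:y0+h,x0:x0+w]=(g[y0:y0+h,x0:x0+w]<th)*255
    n,_,st,ce=cv2.connectedComponentsWithStats(m)
    for i in range(1,n):
        if st[i,4]>8: print(st[i].tolist(),ce[i].round(1))
print("top");dark(T,200,128,45,50,140)
print("scene");dark(S,425,215,55,52,125)
out=np.zeros((600,800,3),np.uint8)
for (c,r,x,y) in((T,(186,118,76,76,5),0,0),(T,(345,140,130,105,3),400,0),(S,(404,210,84,78,4),0,300+90),(S,(140,190,160,115,2),400,330)):
    a=crop(c,*r); a=a[:600-y,:800-x]; out[y:y+a.shape[0],x:x+a.shape[1]]=a
cv2.imwrite("pics/crops.png",out)
E
```

```text
top
[200, 128, 2, 6, 9] [200.3 130. ]
[232, 128, 13, 4, 30] [239.7 128.9]
[211, 133, 9, 11, 37] [215.3 139.9]
[207, 159, 17, 18, 242] [215.1 167.4]
scene
[425, 215, 55, 33, 723] [454.5 224.3]
[454, 249, 19, 15, 179] [463.6 256.1]
```

View pics/crops.png

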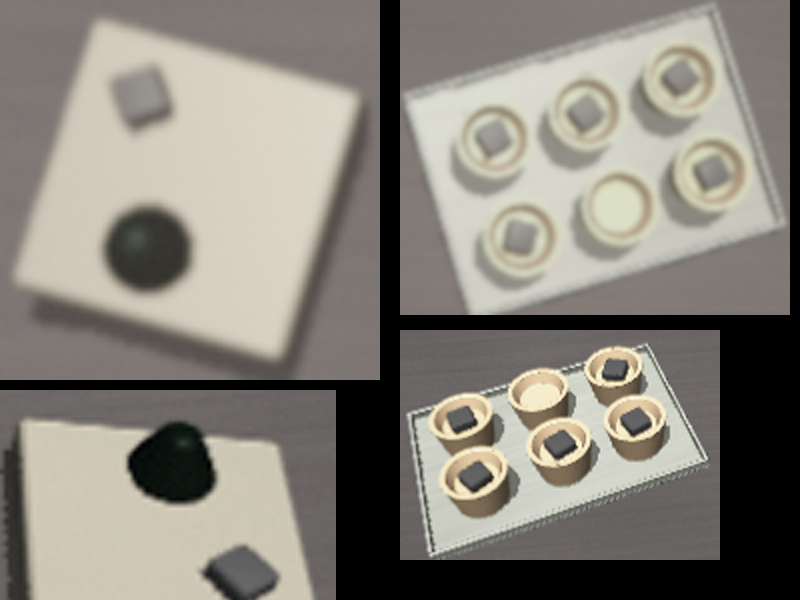

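The crops confirm both. The grey block has its top face at top (213.8,137.0) and scene (464.7,254). The only dish with no block has its rim at top (418,208.7) and scene (209.5,221.5).

```bash
python3 - <<'E'
from h import *
import pickle
C=pickle.load(open("c0.pkl","rb")); S,T=C["scene"],C["top"]
for n,t,s,z in(("button",(213.4,136.6),(464.3,253.7),.047),("cupel",(417.6,208.3),(209.2,221.3),.039),("slag tip",(214.8,166),(448.3,218.5),.063)):
    print(n,"tri",*tri(T,t,S,s),"top@z",plane(T,t,z)[:2],"scene@z",plane(S,s,z)[:2])
E
```

```text
button tri [0.60984605 0.21507535 0.04650361] 0.001148921459560499 top@z [0.60995215 0.21550721] scene@z [0.61017199 0.21414841]
cupel tri [ 0.46863191 -0.21684727  0.03252393] 0.0018087558183449864 top@z [ 0.46822234 -0.21415241] scene@z [ 0.47498315 -0.21598235]
slag tip tri [0.54537897 0.20623093 0.06608518] 0.001887623272963553 top@z [0.54554118 0.20609114] scene@z [0.54257233 0.20917005]
```

Request:
step_arm([
  {"linear": [0.035,-0.025,0]},
  {"linear": [0.035,-0.025,0]},
  {"linear": [0.035,-0.025,0]},
  {"linear": [0.035,-0.025,0]},
  {"linear": [0.035,-0.025,0]},
  {"linear": [0.035,-0.025,0]},
  {"linear": [0.035,-0.025,0]},
  {"linear": [0.035,-0.025,0]},
  {"linear": [0.035,-0.025,0]},
  {"linear": [0.035,-0.025,0]},
  {"linear": [0.035,-0.025,0]},
  {"linear": [0.038,-0.027,0]},
], claw=255)

```text
validation failed for argument at $.de...
```

Request:
step_arm([
  {"linear": [0,0,-0.02]},
  {"linear": [0,0,-0.02]},
  {"linear": [0,0,-0.02]},
  {"linear": [0,0,-0.02]},
  {"linear": [0,0,0]},
  {"linear": [0,0,0]},
])

```text
validation failed for argument at $.de...
```

```bash
python3 - <<'E'
from h import *
o=get_obs();print(o["t"],o["position"],o["tool_rot"],o["force"],o["finger_gap"])
S=vision.camera("scene"); cv2.imwrite("pics/s1.png",cv2.resize(S["img"][100:300,380:580],None,fx=3,fy=3))
g=np.array(o["position"])-[0,0,.167]; print("grasp pt px",(proj(S,g)-[380,100])*3,"btn",(proj(S,[.61,.215,.047])-[380,100])*3)
E
```

```text
0.1 [0.18689301 0.5171623  0.40426649] [ 8.18524999e-01  5.74470691e-01 -4.32452796e-04  2.52087361e-04] [-0.03306697 -0.01346065 -1.18465364] 0.09273202185155756
grasp pt px [ 471.13192486 -179.23703554] btn [254.23348297 460.7140558 ]
```

View pics/s1.png

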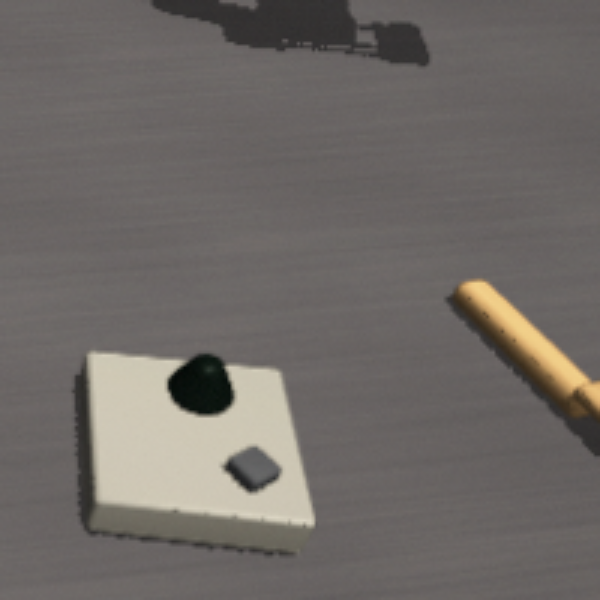

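The moves were refused, probably because "spin" was missing, so the arm hasn't moved. The picture shows the anvil undisturbed, with the block at crop (254,468), near the projected (254,461). I'll send the move again with spin included.

Request:
step_arm([
  {"linear": [0.035,-0.025,0],"spin": 0},
  {"linear": [0.035,-0.025,0],"spin": 0},
  {"linear": [0.035,-0.025,0],"spin": 0},
  {"linear": [0.035,-0.025,0],"spin": 0},
  {"linear": [0.035,-0.025,0],"spin": 0},
  {"linear": [0.035,-0.025,0],"spin": 0},
  {"linear": [0.035,-0.025,0],"spin": 0},
  {"linear": [0.035,-0.025,0],"spin": 0},
  {"linear": [0.035,-0.025,0],"spin": 0},
  {"linear": [0.035,-0.025,0],"spin": 0},
  {"linear": [0.035,-0.025,0],"spin": 0},
  {"linear": [0.038,-0.027,0],"spin": 0},
], claw=255)

```text
t: 1.65
position: [0.6109, 0.2144, 0.4045]
tool_rot: [0.818, 0.575, -0.0, -0.0]
force: [-0.7, 0.8, -0.5]
finger_gap: 0.0005
```

Request:
step_arm([
  {"linear": [0,0,-0.02],"spin": 0},
  {"linear": [0,0,-0.03],"spin": 0},
  {"linear": [0,0,-0.03],"spin": 0},
  {"linear": [0,0,-0.02],"spin": 0},
  {"linear": [0,0,0],"spin": 0},
  {"linear": [0,0,0],"spin": 0},
])

```text
t: 2.4
position: [0.6102, 0.2154, 0.3059]
tool_rot: [0.818, 0.575, 0.001, 0.0]
force: [0.1, 0.5, 0.1]
finger_gap: 0.0003
```

```bash
python3 - <<'E'
from h import *
o=get_obs();print(o["t"],o["position"],o["force"],o["finger_gap"])
S=vision.camera("scene"); cv2.imwrite("pics/s2.png",cv2.resize(S["img"][100:300,380:580],None,fx=3,fy=3))
g=np.array(o["position"])-[0,0,.1861]; print("tip px",(proj(S,g)-[380,100])*3,"btn",(proj(S,[.61,.215,.047])-[380,100])*3)
E
```

```text
2.4 [0.61022605 0.21538535 0.30585064] [0.13136794 0.5308215  0.07590536] 0.0003306492078190091
tip px [293.87294874 369.58075858] btn [254.23348297 460.7140558 ]
```

View pics/s2.png

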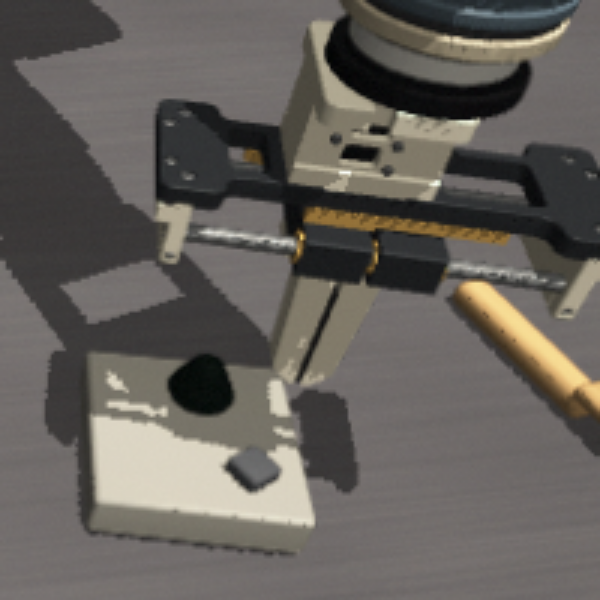

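The picture shows the tips at crop (297,380), near the predicted (294,370), above and in line with the block at (254,468). Calibration holds. I'll go down to about 28 mm tip height and hold.

Request:
step_arm([
  {"linear": [0,0,-0.015],"spin": 0},
  {"linear": [0,0,-0.015],"spin": 0},
  {"linear": [0,0,-0.015],"spin": 0},
  {"linear": [0,0,0],"spin": 0},
  {"linear": [0,0,0],"spin": 0},
  {"linear": [0,0,0],"spin": 0},
  {"linear": [0,0,0],"spin": 0},
  {"linear": [0,0,0],"spin": 0},
  {"linear": [0,0,0],"spin": 0},
  {"linear": [0,0,0],"spin": 0},
  {"linear": [0,0,0],"spin": 0},
  {"linear": [0,0,0],"spin": 0},
])

```text
t: 3.95
position: [0.6099, 0.2153, 0.2597]
tool_rot: [0.818, 0.575, 0.0, 0.0]
force: [-0.2, 1.0, 0.2]
finger_gap: 0.0004
```

Request:
step_arm([
  {"linear": [0,0,0],"spin": 0},
  {"linear": [0,0,0],"spin": 0},
  {"linear": [0,0,0],"spin": 0},
  {"linear": [0,0,0],"spin": 0},
  {"linear": [0,0,0],"spin": 0},
  {"linear": [0,0,0],"spin": 0},
  {"linear": [0,0,0],"spin": 0},
  {"linear": [0,0,0],"spin": 0},
  {"linear": [0,0,0],"spin": 0},
  {"linear": [0,0,0],"spin": 0},
])

```text
t: 5.2
position: [0.6099, 0.2152, 0.2597]
tool_rot: [0.818, 0.575, -0.0, 0.0]
force: [0.1, 0.2, -0.3]
finger_gap: 0.0005
```

Request:
step_arm([
  {"linear": [0,0,0.03],"spin": 0},
  {"linear": [0,0,0.04],"spin": 0},
  {"linear": [0,0,0.04],"spin": 0},
  {"linear": [0,0,0.03],"spin": 0},
  {"linear": [0,0,0],"spin": 0},
])

```text
t: 5.82
position: [0.6101, 0.2153, 0.402]
tool_rot: [0.818, 0.575, 0.002, 0.001]
force: [0.1, 0.3, 0.3]
finger_gap: 0.0005
```

Request:
step_arm([
  {"linear": [-0.012,-0.036,0],"spin": 0},
  {"linear": [-0.012,-0.036,0],"spin": 0},
  {"linear": [-0.012,-0.036,0],"spin": 0},
  {"linear": [-0.012,-0.036,0],"spin": 0},
  {"linear": [-0.012,-0.036,0],"spin": 0},
  {"linear": [-0.012,-0.036,0],"spin": 0},
  {"linear": [-0.012,-0.036,0],"spin": 0},
  {"linear": [-0.012,-0.036,0],"spin": 0},
  {"linear": [-0.012,-0.036,0],"spin": 0},
  {"linear": [-0.012,-0.036,0],"spin": 0},
  {"linear": [-0.012,-0.036,0],"spin": 0},
  {"linear": [-0.008,-0.035,0],"spin": 0},
])

```text
t: 7.32
position: [0.4691, -0.2168, 0.3984]
tool_rot: [0.819, 0.574, -0.0, -0.001]
force: [0.8, 0.9, 0.7]
finger_gap: 0.0003
```

Request:
step_arm([
  {"linear": [0,0,0],"spin": 0},
  {"linear": [0,0,-0.02],"spin": 0},
  {"linear": [0,0,-0.03],"spin": 0},
  {"linear": [0,0,-0.03],"spin": 0},
  {"linear": [0,0,-0.02],"spin": 0},
  {"linear": [0,0,0],"spin": 0},
  {"linear": [0,0,0],"spin": 0},
])

```text
t: 8.2
position: [0.4701, -0.2154, 0.3001]
tool_rot: [0.818, 0.575, 0.0, 0.0]
force: [0.1, -0.2, 0.4]
finger_gap: 0.0006
```

```bash
python3 - <<'E'
from h import *
o=get_obs();print(o["t"],o["position"],o["force"],o["finger_gap"])
S=vision.camera("scene"); cv2.imwrite("pics/s3.png",cv2.resize(S["img"][110:310,120:320],None,fx=3,fy=3))
g=np.array(o["position"])-[0,0,.1861]; print("tip px",(proj(S,g)-[120,110])*3,"cup",(proj(S,[.469,-.215,.039])-[120,110])*3)
E
```

```text
8.2 [ 0.47013205 -0.21537457  0.30011325] [ 0.09254413 -0.19419283  0.37090596] 0.0005584665966551632
tip px [244.38286799 235.93951677] cup [270.0802204  326.87702854]
```

View pics/s3.png

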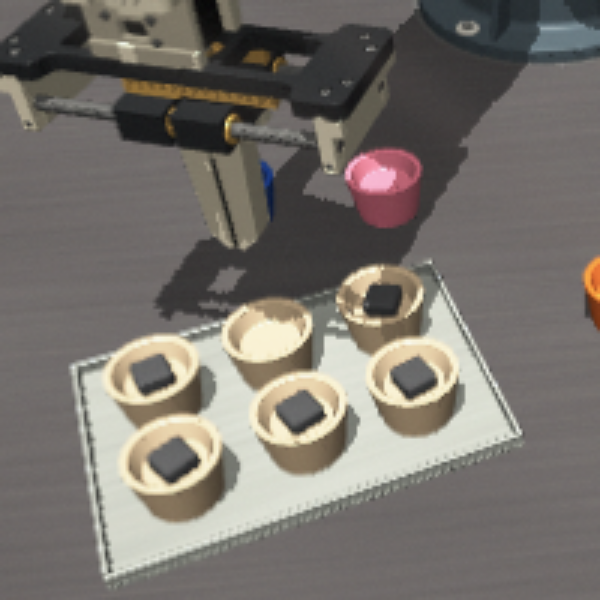

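The picture shows the tips at crop (240,244), predicted (244,236), above the only empty cupel at (268,333), predicted (270,327). Both are offset the same way, so the aim is good. I'll go down and hold.

Request:
step_arm([
  {"linear": [0,0,-0.015],"spin": 0},
  {"linear": [0,0,-0.015],"spin": 0},
  {"linear": [0,0,-0.017],"spin": 0},
  {"linear": [0,0,0],"spin": 0},
  {"linear": [0,0,0],"spin": 0},
  {"linear": [0,0,0],"spin": 0},
  {"linear": [0,0,0],"spin": 0},
  {"linear": [0,0,0],"spin": 0},
  {"linear": [0,0,0],"spin": 0},
  {"linear": [0,0,0],"spin": 0},
  {"linear": [0,0,0],"spin": 0},
  {"linear": [0,0,0],"spin": 0},
])

```text
t: 9.75
position: [0.4699, -0.2158, 0.2527]
tool_rot: [0.819, 0.574, 0.0, 0.0]
force: [0.0, -0.1, 0.7]
finger_gap: 0.0004
```

Request:
step_arm([
  {"linear": [0,0,0],"spin": 0},
  {"linear": [0,0,0],"spin": 0},
  {"linear": [0,0,0],"spin": 0},
  {"linear": [0,0,0],"spin": 0},
  {"linear": [0,0,0],"spin": 0},
  {"linear": [0,0,0],"spin": 0},
  {"linear": [0,0,0],"spin": 0},
  {"linear": [0,0,0],"spin": 0},
  {"linear": [0,0,0],"spin": 0},
  {"linear": [0,0,0],"spin": 0},
])

```text
t: 11.0
position: [0.4699, -0.2157, 0.2527]
tool_rot: [0.819, 0.574, 0.0, -0.0]
force: [-0.3, 0.5, -0.1]
finger_gap: 0.0005
```

Request:
step_arm([
  {"linear": [0,0,0.03],"spin": 0},
  {"linear": [0,0,0.04],"spin": 0},
  {"linear": [0,0,0.04],"spin": 0},
  {"linear": [0,0,0.04],"spin": 0},
  {"linear": [0,0,0.04],"spin": 0},
  {"linear": [0,0,0.04],"spin": 0},
  {"linear": [0,0,0.02],"spin": 0},
  {"linear": [0,0,0],"spin": 0},
  {"linear": [0,0,0],"spin": 0},
  {"linear": [0,0,0],"spin": 0},
])

```text
t: 12.25
position: [0.4699, -0.2157, 0.5016]
tool_rot: [0.818, 0.575, -0.0, -0.001]
force: [1.2, -0.2, -0.0]
finger_gap: -0.0
```

```bash
python3 - <<'E'
from h import *
import pickle
o=get_obs();print(o["t"],o["position"],o["force"])
S=vision.camera("scene"); S0=pickle.load(open("c0.pkl","rb"))["scene"]
for n,(x,y,w,h) in(("tray",(130,190,180,120)),("anvil",(400,205,95,85))):
    print(n,cv2.phaseCorrelate(*[cv2.Canny(c["img"][y:y+h,x:x+w],80,160).astype(np.float32) for c in(S0,S)]))
cv2.imwrite("pics/s4.png",S["img"])
E
```

```text
12.25 [ 0.46989773 -0.21574314  0.50157844] [ 1.16738263 -0.17657006 -0.01854401]
tray ((-0.019515735274680424, -0.004479802656703669), 0.8646662980538827)
anvil ((0.04309628694106493, 0.02573376313912945), 0.9988564131160577)
```

View pics/s4.png

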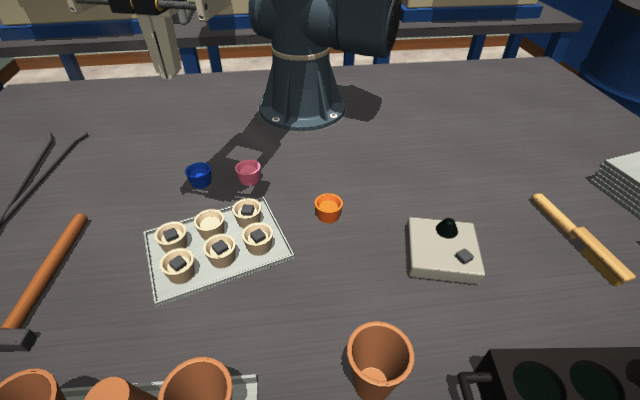

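The picture shows everything where it was: empty cupel at (209,222), block at (464,256), cone at (447,228). The hand is high, with its tips near (165,75). The grasp point is about 30 cm above the cupel rim.

```bash
python3 -c "
from station import ticket; print(ticket.hand_in())"
```

```text
the job is handed in; nothing more can be done
None
```

I pointed at the lead button on the anvil, then at the empty cupel, and handed the job in at about 12 s of the 45 s allowed. No verdict is reported.

- **Lead button:** I measured it at (0.610, 0.215), top at 47 mm. The closed fingertips held about 27 mm above it for just over 2 s.
- **Empty cupel:** it is the middle one in the tray row nearest the robot, at (0.469, -0.215). The fingertips held about 28 mm above its rim for just over 2 s.
- **Finish:** the hand ended about 30 cm above the cupel, and farther than that from the button.

**Last checks:**
- Compared with the start picture, the tray and anvil areas shifted by less than 0.05 px, so nothing visibly moved.
- The force readings stayed at noise level, at most about 1.2 N while the arm was in free air. That noise is above the 0.3 N touch limit, so the sensor alone cannot prove there was no contact.

**What disagreed or failed:**
- Two views put the cupel rim at 32.5 mm, against the 39 mm stated. I used 39 mm, the safer height. The two views differed by about 7 mm in x, well inside the 20 mm allowed.
- My first two move calls were refused because they left out "spin". The arm did not move on those.

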